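# Mirror the supply row for a left-handed neighbour

### The job

The empty rack is for a left-handed colleague, who wants the four craft supplies laid out as a mirror image: move them all from the full rack to the empty rack in reverse order, so that what stands in the leftmost bay goes to the rightmost bay, the second from the left to the second from the right, and so on (left and right as the robot sees them). Set each one down upright in the middle of its cork pad, never tip one over, and let go of everything.

Things in the scene. Friction and masses are not known exactly. Their poses are not given: they have to be found in the camera images.
- tin_grip (a point): short squat tin can with a red paper label, closed, 58 mm diameter, 72 mm high; upright and rigid, loose. The point lies on its axis, 36 mm above its foot, a good height to grip it from above; z up. It starts near the middle of one of the full rack's four bays.
- spice_jar_grip (a point): spice-type jar with a white cap, roundish square, 46 mm wide, 109 mm high (its cap, 44 mm diameter, is the top 21 mm); upright and rigid, loose. The point lies on its axis, 70 mm above its foot, a good height to grip it from above; z up. It starts near the middle of one of the full rack's four bays.
- glue_grip (a point): slim round glue stick with an orange-red cap (the one in the rack), 25 mm diameter, 94 mm high; upright and rigid, loose. The point lies on its axis, 58 mm above its foot, a good height to grip it from above; z up. It starts near the middle of one of the full rack's four bays.
- spool_grip (a point): small wooden spool of grey thread, 28 mm diameter, 40 mm high; upright and rigid, loose. The point lies on its axis, 28 mm above its foot, a good height to grip it from above; z up. It starts near the middle of one of the full rack's four bays.
- pad_tin: the cork pad (64 mm across, 3 mm thick, fixed) in the full rack on which the tin stands at the start; it stays in that bay and so marks where the tin came from. The four pads look alike. Origin: centre of its underside.
- pad_spice_jar: the cork pad (64 mm across, 3 mm thick, fixed) in the full rack on which the spice jar stands at the start; it stays in that bay and so marks where the spice jar came from. The four pads look alike. Origin: centre of its underside.
- pad_glue: the cork pad (64 mm across, 3 mm thick, fixed) in the full rack on which the glue stands at the start; it stays in that bay and so marks where the glue came from. The four pads look alike. Origin: centre of its underside.
- pad_spool: the cork pad (64 mm across, 3 mm thick, fixed) in the full rack on which the spool stands at the start; it stays in that bay and so marks where the spool came from. The four pads look alike. Origin: centre of its underside.
- full_rack: Low plywood rack holding the four things at the start, in varying order; fixed, 96 (x) by 346 mm (y), yaw up to 0.25 rad. Origin: centre of underside on the table; x away from the robot, y to its left, z up. Bay centres x = 0, y = 120, 40, -40, -120 mm. Heights: board top 14 mm, cork pads (64 mm across) 17 mm, ribs between bays (6 mm wide) 25 mm, end cheeks 39 mm; front and back open.
- empty_rack: Low plywood rack like the full one (same heights), empty, left or right of it; fixed, 96 (x) by 346 mm (y), yaw up to 0.25 rad. Origin: centre of underside on the table; x away from the robot, y to its left, z up. Bay centres x = 0, y = 120, 40, -40, -120 mm. A round cork pad, 64 mm across, top at z = 17 mm, marks the middle of each bay.
Not all that is in view belongs to the job. Leave any green look-alike of the part that bears tin_grip alone.

How it is judged:
By the outcome, as a careful person would: the job done as asked, in the order asked, and still so for the second after the job is handed in, with the robot touching nothing.
It also fails if it takes over 141 s, if anything falls off the work surface, if the arm or the gripper's body presses on something with over 40 N, if the wrist force passes 120 N, or if a joint passes its speed limit or range.

### The arm

A 6-joint arm with a two-finger parallel gripper is mounted at the origin on a cart in front of the work surface, level with it; the furniture and walls round the work are solid. World frame = base frame: x ahead of the robot, y to its left, z up, the work surface at z = 0. Lengths are in m, angles in rad, forces in N, time in s.
With the tool pointing down it reaches from about 0.35 to 0.725 m from the base axis. Payload 4.3 kg.
Tool frame: the origin (TCP) lies at the very end of the fingers, on their centre line; the grasp point (between the pads) lies 19 mm behind it; z points along the fingers, x is the direction in which the jaws open and shut, and the axes are right-handed (so a half turn about z gives the same grasp; the last joint's range is limited). The gripper opens to 85 mm and grips with 20 to 120 N. Pads are 22 mm wide; open, the fingers measure 114 mm over their backs; the gripper's body (76 mm by 85 mm) begins 54 mm behind the grasp point. The pads swing forward as they close: fully open they stand 13 mm farther back than shut.
Start: joints at [1.046, 0.377, 0.081, 1.274, 0, 1.46], TCP at [0.232, 0.526, 0.231] pointing down, gripper open.
Joint ranges: [-2.72, 2.72], [-0.84, 1.66], [-1.02, 1.22], [-1.77, 2.12], [-1.37, 1.28], [-3.14, 3.14]. Speed limits (rad/s): [2.57, 2.57, 3.14, 3.14, 3.14, 3.14].

### API

Orientations are given as a unit quaternion [w, x, y, z].
In Python, from workcell import arm gives the robot as it stands.
- The arm moves only by the tool apply_moves, never from a script. Its argument "series" is text: rows parted by semicolons, each of 7 numbers parted by spaces: the turn, a rotation vector about the tool's x, y, z in degrees, then the shift along the tool's x, y, z in m, then the gripper command: -1 is shut, 1 is fully open, values between are in proportion. A call has 1 to 20 rows; each row is the pose to reach, as a shift and turn from the pose commanded when the call began, along the tool's axes at that moment; what a row does not reach only later rows make up. A row lasts 1/8 s, in which the tool goes at most 62.5 mm and 10.7 degrees, less where a joint would pass 70% of its speed; a pose out of reach is approached as far as the arm can. A call with a gripper value outside its range is refused whole. The fingers move at their own pace and stop on an object; "squeeze" is the grip in N (left out, the last holds). Time passes only in rows, so rows that repeat a pose let the fingers close. It gives the time, the measured TCP pose, the force and the opening at its end, in the units of the state.
- arm.get_state(): the state, without advancing time (a new reading comes with each control period).
- arm.grab_frame(name): name is "scene" or "top" or "wrist"; returns a dict with "img" (400x640x3 uint8, red, green, blue), "z_map" (400x640 float32, m along the optical axis (not along the pixel's ray), 0 where there is no reading), "fx", "fy", "cx", "cy" (pixels), "D" ([k1, k2, p1, p2, k3] as OpenCV has them; the pictures are not rectified), "camera_from_world" (4x4, takes a point from world to camera coordinates). Camera axes: x right, y down, z forward; pixel columns grow to the right and rows downward; lengths in m; the calibration is good to about 2 mm. A picture is of the moment at which its call begins.
- arm.finish_job(): hands the job in, once; it reports no verdict.
The state is a dict: "time": time; "joint_positions": joint angles; "qvel": joint speeds; "effort": joint torques, N m; "tcp_pos": TCP position; "tcp_rot": TCP orientation; "force": force on the tool from outside, world axes, zero at the start; "wrist_torque": the same for the moment, N m; "finger_gap": finger opening in m.
Only numpy, scipy, OpenCV 4.12 (cv2) and the standard library are available. Lean on these libraries where they do the work, as an engineer would, in place of code of your own. Each camera call takes 0.05 s, during which the arm holds its last target.

## Working session

There is one attempt and no reset: what is moved stays moved. The work goes in short steps, Python scripts to look and compute and a tool call to move; the robot and the scene stay as the last step left them, time stands still between calls to the robot, and variables do not carry over. Pictures are saved under pics/ and viewed, and the job is handed in when it is done.

Besides the shell and the picture viewer there is one more tool, called after "Request:" as name(argument=value, ...) on one line, values as JSON. apply_moves: Moves the arm, as the interface text tells. Its arguments: {"type":"object","properties":{"series":{"type":"string"},"squeeze":{"type":"number"}},"required":["series"]}

```bash
ls; mkdir -p pics; python3 - <<'E'
from workcell import arm
import cv2,numpy as np
print(arm.get_state())
for n in ["scene","top","wrist"]:
    f=arm.grab_frame(n); cv2.imwrite(f"pics/{n}0.png",f["img"][:,:,::-1]); np.savez(f"{n}0.npz",**f)
    print(n,f["fx"],f["fy"],f["cx"],f["cy"],f["D"]);print(np.round(f["camera_from_world"],3))
E
```

```text
pics
{'time': 0.0, 'joint_positions': array([ 1.04570859e+00,  3.78076015e-01,  7.96262279e-02,  1.27443460e+00,
       -1.99284057e-05,  1.46047416e+00]), 'qvel': array([-0.00025499, -0.00061226, -0.00069323,  0.00236527, -0.0013849 ,
       -0.00127604]), 'effort': array([-2.02390656e-03, -4.63606596e+01,  2.69874161e+01,  2.07614398e-02,
       -3.25272222e-04, -8.03521687e-06]), 'tcp_pos': array([0.23138325, 0.52565515, 0.23035364]), 'tcp_rot': array([ 4.79573311e-04,  8.37548160e-01,  5.46362507e-01, -9.27421635e-04]), 'force': array([-0.43686175, -0.00442474, -0.58646508]), 'wrist_torque': array([0.02579762, 0.06289204, 0.06118403]), 'finger_gap': 0.0855061978930074}
scene 462.8640345555111 462.8640345555111 317.7090167375106 202.02968613126248 [-0.08525687  0.          0.          0.          0.        ]
[[ 0.877 -0.481  0.022 -0.415]
 [-0.21  -0.423 -0.882  0.182]
 [ 0.433  0.768 -0.471  0.961]
 [ 0.     0.     0.     1.   ]]
top 368.2972118417739 368.2972118417739 324.20944973397 193.61905459094802 [0.02554559 0.         0.         0.         0.        ]
[[-0.027 -1.    -0.007 -0.002]
 [-0.996  0.027 -0.087  0.457]
 [ 0.087  0.005 -0.996  0.967]
 [ 0.     0.     0.     1.   ]]
wrist 359.61344810785937 359.61344810785937 324.80344292804654 197.95300448991165 [0.00565276 0.         0.         0.         0.        ]
[[ 0.403  0.915 -0.002 -0.573]
 [ 0.873 -0.384  0.302 -0.039]
 [ 0.276 -0.123 -0.953  0.38 ]
 [ 0.     0.     0.     1.   ]]
```

View pics/scene0.png

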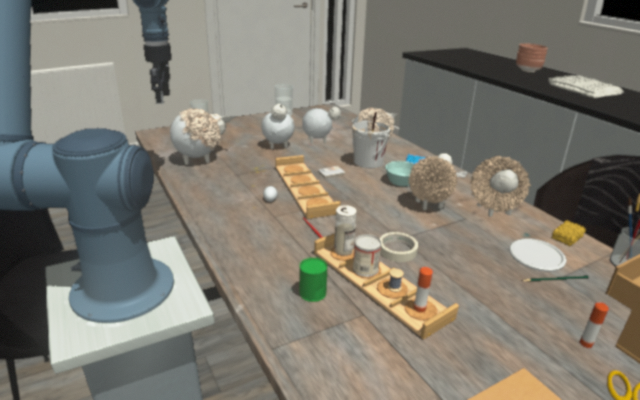

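View pics/top0.png

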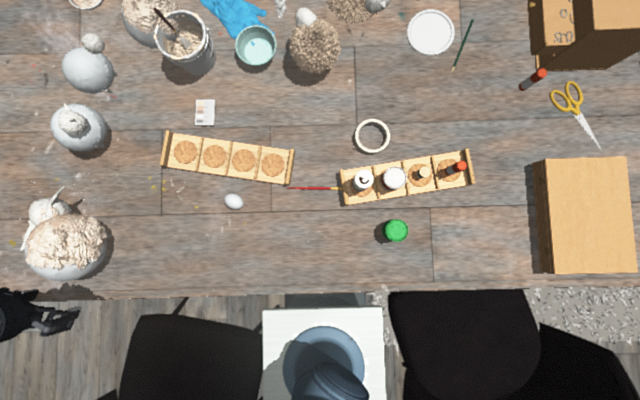

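View pics/wrist0.png

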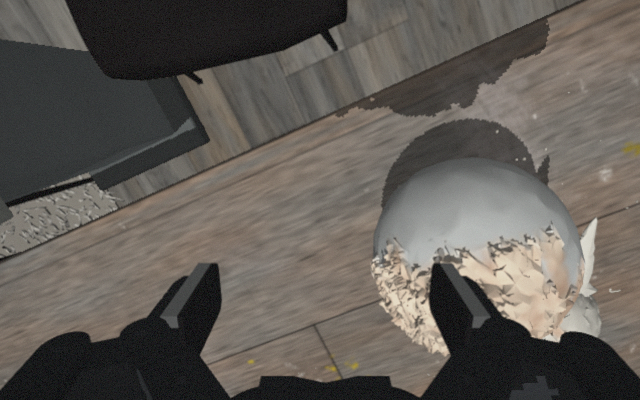

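The scene and top views show the full rack on the right, at top (340–474, 150–205). Left to right it holds the jar (363,181), tin (393,178), spool (422,173) and glue (452,169). The empty rack is on the left at (162–294, 131–184). Possible mix-ups:
- **Tin:** the green tin at (396,230), to be left alone.
- **Glue:** a second glue stick at (533,79), off the rack.
- **Other things:** the white egg (233,201) and the tape ring (372,135).

Next I'll take enlarged crops.

```bash
python3 - <<'E'
import cv2,numpy as np
im=cv2.imread("pics/top0.png")
cv2.imwrite("pics/c1.png",cv2.resize(im[120:195,155:305],None,fx=5.2,fy=5.2,interpolation=cv2.INTER_CUBIC))
cv2.imwrite("pics/c2.png",cv2.resize(im[140:215,332:482],None,fx=5.2,fy=5.2,interpolation=cv2.INTER_CUBIC))
E
```

```text
(no output)
```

View pics/c1.png

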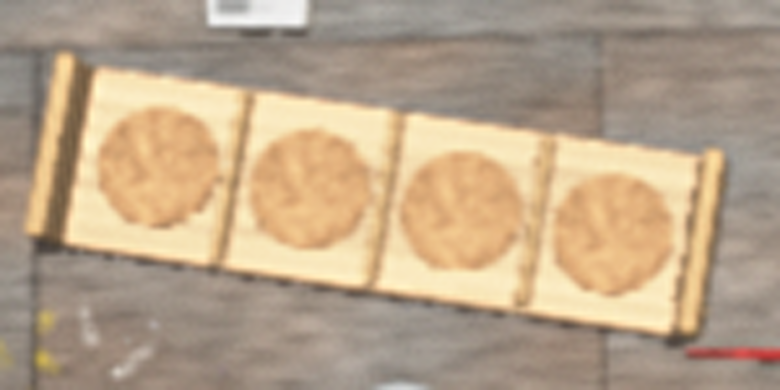

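View pics/c2.png

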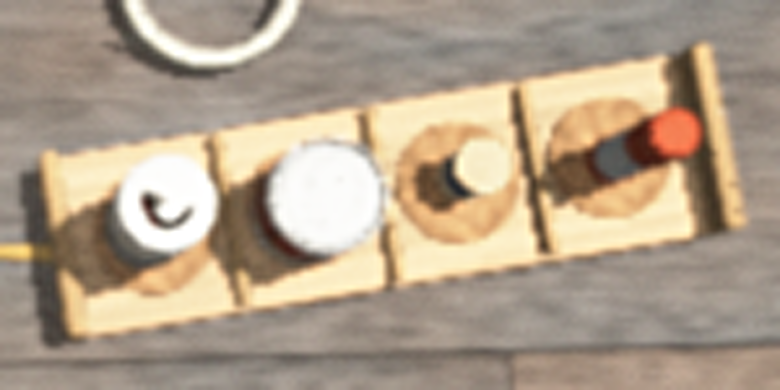

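```bash
cat > h.py <<'E'
import numpy as np,cv2
def load(n): 
    return dict(np.load(n+".npz"))
def ray(f,u,v):
    K=np.array([[f["fx"],0,f["cx"]],[0,f["fy"],f["cy"]],[0,0,1]],float)
    p=cv2.undistortPoints(np.array([[[u,v]]],float),K,np.array(f["D"],float))[0,0]
    return np.array([p[0],p[1],1.])
def atz(f,u,v,z):
    T=np.array(f["camera_from_world"]);R=T[:3,:3];c=-R.T@T[:3,3];d=R.T@ray(f,u,v)
    return c+d*(z-c[2])/d[2]
def dep(f,u,v):
    T=np.array(f["camera_from_world"]);R=T[:3,:3];c=-R.T@T[:3,3]
    z=np.median(f["z_map"][int(round(v))-1:int(round(v))+2,int(round(u))-1:int(round(u))+2])
    return c+R.T@ray(f,u,v)*z
def proj(f,P):
    T=np.array(f["camera_from_world"]);K=np.array([[f["fx"],0,f["cx"]],[0,f["fy"],f["cy"]],[0,0,1]],float)
    r=cv2.Rodrigues(T[:3,:3])[0]
    return cv2.projectPoints(np.array(P,float).reshape(-1,3),r,T[:3,3],K,np.array(f["D"],float))[0][:,0]
E
python3 - <<'E'
from h import *
f=load("top0")
px=lambda c,o:((c[0]+.5)/5.2-.5+o[0],(c[1]+.5)/5.2-.5+o[1])
def rack(P):
    P=np.array(P)[:,:2]; s=np.array([.12,.04,-.04,-.12])
    yv=(s[:,None]*P).sum(0)/(s**2).sum(); print("c",P.mean(0),"scale",np.linalg.norm(yv),"yaw",np.arctan2(-yv[0],yv[1]))
P=[atz(f,*px(c,(155,120)),.017) for c in [(157,167),(310,188),(463,210),(613,234)]]
for c,p in zip([(157,167),(310,188),(463,210),(613,234)],P): print(p,dep(f,*px(c,(155,120))), np.hypot(*p[:2]))
rack(P)
O=[]
for n,c,z in [("jar",(167,203),.126),("tin",(326,198),.089),("spool",(482,165),.057),("glue",(669,135),.111)]:
    p=atz(f,*px(c,(332,140)),z);O.append(p);print(n,p,dep(f,*px(c,(332,140))),np.hypot(*p[:2]))
rack(O)
# full rack corner based: cheek ends etc (z=.039 cheek tops)
C=[atz(f,*px(c,(332,140)),z) for c,z in [((48,155),.039),((72,335),.039),((738,225),.039),((704,48),.039)]]
print(np.array(C),np.mean(C,0))
s=load("scene0");print(proj(s,O+P))
g=atz(f,396,230,.072);print("green",g)
E
```

```text
[0.5811752  0.36030295 0.017     ] [0.58137547 0.36066387 0.01606227] 0.6838002854264498
[0.56801604 0.28084493 0.017     ] [0.5680873  0.28095323 0.01664407] 0.6336529806980858
[0.55430075 0.20133747 0.017     ] [0.55409395 0.20108923 0.01811004] 0.5897339245251633
[0.53956132 0.12343648 0.017     ] [0.53962275 0.12348832 0.01664147] 0.5535006614650188
c [0.56076333 0.24148046] scale 1.0027048481817014 yaw -0.1735996122427603
jar [ 0.48085423 -0.11049619  0.126     ] [ 0.4810115  -0.1106266   0.12474876] 0.49338646005274633
tin [ 0.48580682 -0.19055719  0.089     ] [ 0.48628815 -0.1912738   0.08518065] 0.5218431876595175
spool [ 0.50417367 -0.27439916  0.057     ] [ 0.50411632 -0.27428951  0.05740623] 0.5740087054707415
glue [ 0.50820801 -0.3473779   0.111     ] [ 0.50830456 -0.3476083   0.11037409] 0.6155865403660625
c [ 0.49476069 -0.23070761] scale 1.0010116543378824 yaw 0.12573945251665206
[[ 0.51799412 -0.06009703  0.039     ]
 [ 0.42617496 -0.06939267  0.039     ]
 [ 0.4726389  -0.40559758  0.039     ]
 [ 0.56330841 -0.39397419  0.039     ]] [ 0.4950291  -0.23226537  0.039     ]
[[345.9903039  209.74578779]
 [366.92864724 240.83163836]
 [396.22195705 271.69306924]
 [424.57241454 268.59376525]
 [293.28148208 168.65012386]
 [300.8468238  178.95435322]
 [309.00796379 190.33430701]
 [317.42434701 202.74363669]]
green [ 0.35565397 -0.19229652  0.072     ]
```

```bash
cat >> h.py <<'E'
from scipy.spatial.transform import Rotation as Ro
def rel(st,pos,yaw_deg):
    """target: tool down, tool-x at yaw (world). prints turn(deg), shift in tool axes"""
    q=st["tcp_rot"];R=Ro.from_quat([q[1],q[2],q[3],q[0]])
    a=np.radians(yaw_deg);x=np.array([np.cos(a),np.sin(a),0]);z=np.array([0,0,-1.]);y=np.cross(z,x)
    Rt=Ro.from_matrix(np.c_[x,y,z])
    return np.round((R.inv()*Rt).as_rotvec(degrees=True),2),np.round(R.inv().apply(np.array(pos)-st["tcp_pos"]),4)
E
python3 - <<'E'
from h import *
from workcell import arm
st=arm.get_state()
f=load("wrist0");T=f["camera_from_world"];c=-T[:3,:3].T@T[:3,3]
q=st["tcp_rot"];R=Ro.from_quat([q[1],q[2],q[3],q[0]])
print("cam in tool",R.inv().apply(c-st["tcp_pos"]), "cam axis", R.inv().apply(T[2,:3]))
print(rel(st,[.44,-.11,.26],7.2))
E
```

```text
cam in tool [-0.00084774 -0.07684258 -0.14275323] cam axis [-3.12386637e-04  3.02141222e-01  9.53263124e-01]
(array([4.000e-02, 9.000e-02, 5.903e+01]), array([-0.4979,  0.4471, -0.0287]))
```

Request:
apply_moves(series="0 0 5 -0.042 0.038 -0.0025 1;0 0 10 -0.084 0.075 -0.005 1;0 0 15 -0.126 0.112 -0.0075 1;0 0 20 -0.168 0.15 -0.01 1;0 0 25 -0.21 0.188 -0.0125 1;0 0 30 -0.252 0.225 -0.015 1;0 0 35 -0.294 0.262 -0.0175 1;0 0 40 -0.336 0.3 -0.02 1;0 0 45 -0.378 0.338 -0.0225 1;0 0 50 -0.42 0.375 -0.025 1;0 0 55 -0.46 0.41 -0.0275 1;0 0 59 -0.498 0.447 -0.029 1;0 0 59 -0.498 0.447 -0.029 1;0 0 59 -0.498 0.447 -0.029 1", squeeze=35)

```text
time: 1.9
tcp_pos: [0.4396, -0.1093, 0.2599]
tcp_rot: [-0.001, 0.998, 0.063, -0.001]
force: [0.1, 0.7, -0.0]
finger_gap: 0.0849
```

```bash
python3 - <<'E'
from h import *
from workcell import arm
f=arm.grab_frame("wrist"); cv2.imwrite("pics/w1.png",f["img"][:,:,::-1]); np.savez("w1.npz",**f)
st=arm.get_state();print(st["time"],st["tcp_pos"],st["joint_positions"],st["force"])
print(proj(f,[[.4809,-.1105,.126],[.4858,-.1906,.089],[.504,-.274,.057]]))
print(rel(st,[.4805,-.1108,.16],7.2))
E
```

```text
1.95 [ 0.43949891 -0.10876566  0.26001279] [-3.83146298e-01  1.22935530e-01 -1.79998955e-01  1.26912053e+00
  3.96177785e-04  1.06041534e+00] [ 0.07290068  1.57753588 -0.01029831]
[[375.91889468 192.32125729]
 [361.84845802 260.71309361]
 [363.48179247 315.6726895 ]]
(array([-0.05,  0.05,  0.09]), array([0.0405, 0.0073, 0.1   ]))
```

View pics/w1.png

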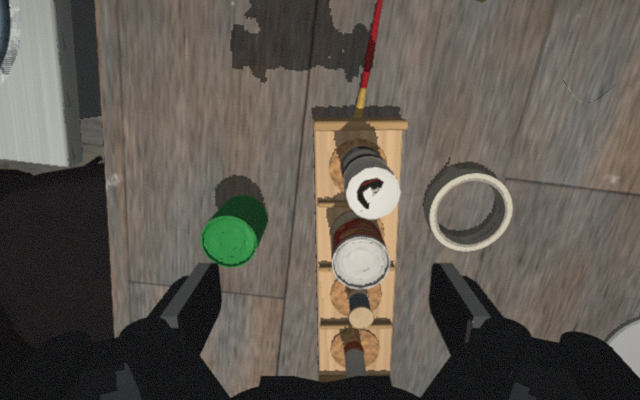

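```bash
python3 - <<'E'
import cv2
im=cv2.imread("pics/w1.png")
cv2.imwrite("pics/w1c.png",cv2.resize(im[110:300,290:430],None,fx=4,fy=4,interpolation=cv2.INTER_CUBIC)[:600*1])
E
```

```text
(no output)
```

View pics/w1c.png

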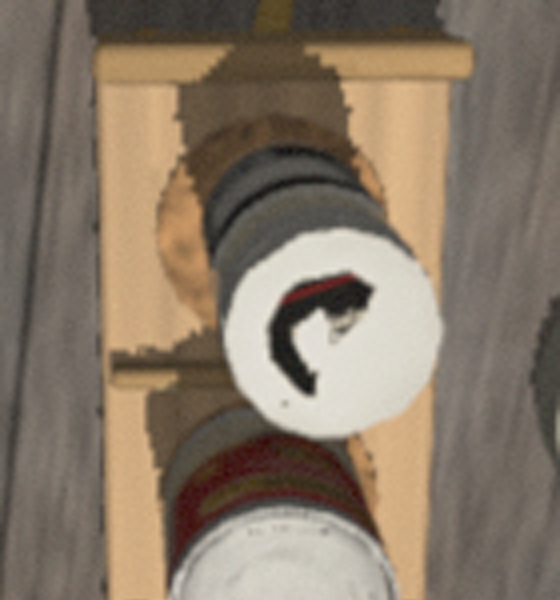

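```bash
python3 - <<'E'
from h import *
from workcell import arm
f=load("w1");st=arm.get_state()
for n,u,v,z in [("jar",373.1,193.1,.126),("tin",361,261,.089),("spool",361.5,316,.057)]: print(n,atz(f,u,v,z))
print(rel(st,[.4800,-.1105,.065],7.2))
E
```

```text
jar [ 0.47876221 -0.11142804  0.126     ]
tin [ 0.48503304 -0.1910075   0.089     ]
spool [ 0.50185829 -0.27470397  0.057     ]
(array([-0.05,  0.05,  0.09]), array([0.0401, 0.007 , 0.195 ]))
```

Both cameras agree to about 2 mm, so I'll descend on the jar.

Request:
apply_moves(series="0 0 0 0.02 0.004 0 1;0 0 0 0.04 0.007 0 1;0 0 0 0.04 0.007 0.03 1;0 0 0 0.04 0.007 0.06 1;0 0 0 0.04 0.007 0.09 1;0 0 0 0.04 0.007 0.12 1;0 0 0 0.04 0.007 0.15 1;0 0 0 0.04 0.007 0.175 1;0 0 0 0.04 0.007 0.19 1;0 0 0 0.04 0.007 0.195 1;0 0 0 0.04 0.007 0.195 1;0 0 0 0.04 0.007 0.195 0.4;0 0 0 0.04 0.007 0.195 0.2;0 0 0 0.04 0.007 0.195 0;0 0 0 0.04 0.007 0.195 -0.3;0 0 0 0.04 0.007 0.195 -0.3;0 0 0 0.04 0.007 0.195 -0.3;0 0 0 0.04 0.007 0.195 -0.3", squeeze=35)

```text
time: 4.2
tcp_pos: [0.4807, -0.112, 0.0661]
tcp_rot: [0.001, 0.998, 0.063, 0.0]
force: [-2.8, -0.1, 5.7]
finger_gap: 0.0445
```

```bash
cat > look.py <<'E'
import sys
from h import *
from workcell import arm
def look(tag,cams=("scene","wrist")):
    ims=[]
    for n in cams:
        f=arm.grab_frame(n); np.savez(f"{tag}_{n}.npz",**f)
        cv2.imwrite(f"pics/{tag}_{n}.png",f["img"][:,:,::-1])
    st=arm.get_state();print(round(st["time"],2),st["tcp_pos"].round(4),st["joint_positions"].round(3),"F",st["force"].round(1),"gap",round(st["finger_gap"],4))
    return st
E
python3 - <<'E'
from look import *
st=look("j1")
print(rel(st,[.54,.1235,.16],-9.95))
E
```

```text
4.3 [ 0.4807 -0.112   0.0661] [-3.570e-01  3.340e-01 -4.370e-01  7.990e-01 -1.000e-03  1.088e+00] F [-1.4 -0.5  5.5] gap 0.0444
(array([ 6.000e-02, -1.000e-02,  1.716e+01]), array([ 0.0884, -0.2261, -0.0941]))
```

View pics/j1_wrist.png

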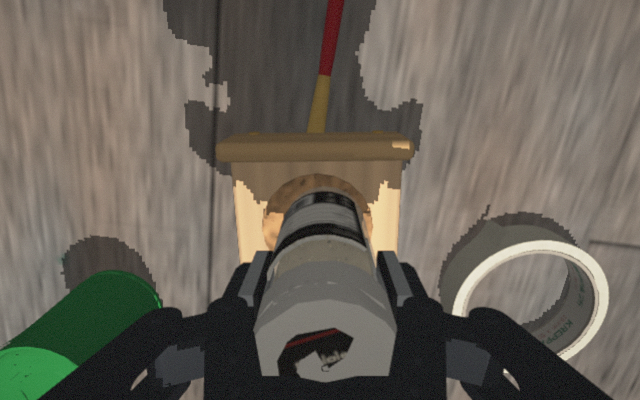

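Request:
apply_moves(series="0 0 0 0 0 -0.015 -0.3;0 0 0 0 0 -0.04 -0.3;0 0 0 0 0 -0.07 -0.3;0 0 0 0 0 -0.094 -0.3;0 0 2 0.011 -0.028 -0.094 -0.3;0 0 4 0.022 -0.056 -0.094 -0.3;0 0 6.5 0.033 -0.085 -0.094 -0.3;0 0 8.5 0.044 -0.113 -0.094 -0.3;0 0 10.7 0.055 -0.141 -0.094 -0.3;0 0 13 0.066 -0.17 -0.094 -0.3;0 0 15 0.077 -0.198 -0.094 -0.3;0 0 17.1 0.088 -0.226 -0.094 -0.3;0 0 17.1 0.088 -0.226 -0.094 -0.3;0 0 17.1 0.088 -0.226 -0.094 -0.3;0 0 17.1 0.088 -0.226 -0.094 -0.3")

```text
time: 6.18
tcp_pos: [0.5394, 0.1229, 0.1595]
tcp_rot: [0.0, 0.996, -0.086, -0.0]
force: [0.3, 0.0, -0.5]
finger_gap: 0.0441
```

```bash
python3 - <<'E'
from look import *
st=look("j2",("scene","wrist","top"))
print(rel(st,[.5396,.1235,.0661],-9.95))
f=load("j2_wrist")
for y in [(.5396,.1235),(.5543,.2014)]: print(proj(f,[[*y,.017]]))
E
```

```text
6.33 [0.5394 0.1231 0.1594] [ 0.11   0.364 -0.127  1.08   0.     1.854] F [-0.2 -0.3 -0.2] gap 0.0442
(array([-0.  ,  0.  ,  0.03]), array([ 0.0001, -0.0004,  0.0933]))
[[324.66787721 181.01000877]]
[[326.0010397   79.13877995]]
```

View pics/j2_wrist.png

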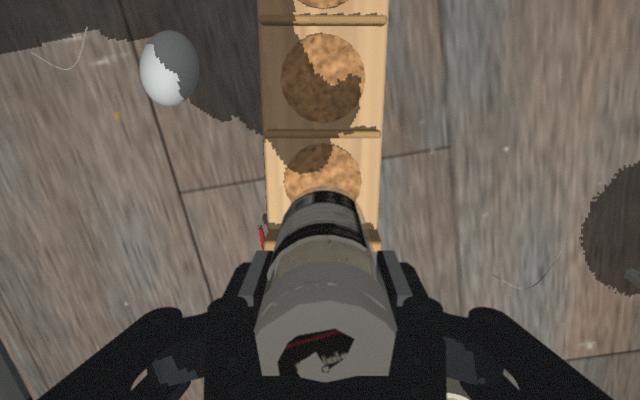

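View pics/j2_scene.png

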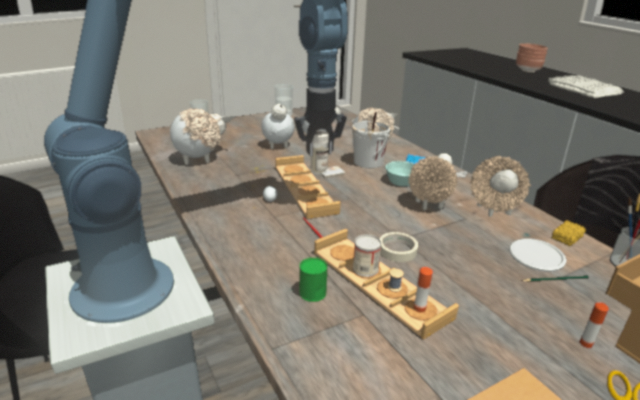

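Request:
apply_moves(series="0 0 0 -0.001 0 0.03 -0.3;0 0 0 -0.001 0 0.055 -0.3;0 0 0 -0.001 0 0.075 -0.3;0 0 0 -0.001 0 0.085 -0.3;0 0 0 -0.001 0 0.089 -0.3;0 0 0 -0.001 0 0.091 -0.3;0 0 0 -0.001 0 0.0925 -0.3;0 0 0 -0.001 0 0.0925 -0.3")

```text
time: 7.32
tcp_pos: [0.5389, 0.124, 0.0672]
tcp_rot: [-0.0, 0.996, -0.086, 0.0]
force: [-0.3, -0.6, -1.3]
finger_gap: 0.0445
```

```bash
python3 - <<'E'
from look import *
st=look("j3")
E
```

```text
7.42 [0.5388 0.124  0.0672] [ 0.111  0.437 -0.273  0.86   0.     1.854] F [ 0.4 -0.2 -1.4] gap 0.0439
```

View pics/j3_wrist.png

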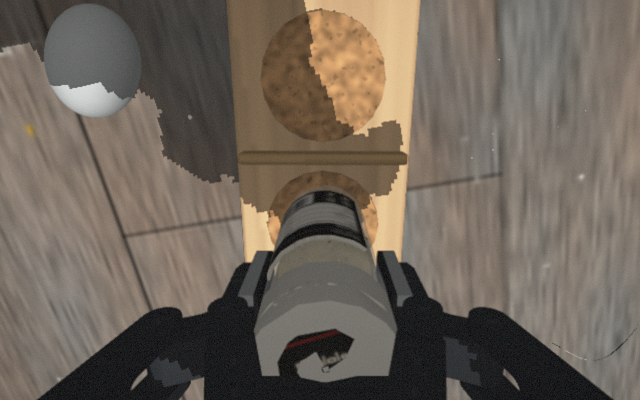

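Request:
apply_moves(series="0 0 0 0 0 0.001 -0.3;0 0 0 0 0 0.0015 -0.3;0 0 0 0 0 0.0015 0.2;0 0 0 0 0 0.0015 0.6;0 0 0 0 0 0.0015 1;0 0 0 0 0 0.0015 1;0 0 0 0 0 0.0015 1;0 0 0 0 0 -0.02 1;0 0 0 0 0 -0.05 1;0 0 0 0 0 -0.09 1;0 0 0 0 0 -0.14 1;0 0 0 0 0 -0.18 1;0 0 0 0 0 -0.18 1")

```text
time: 9.05
tcp_pos: [0.5409, 0.1242, 0.2507]
tcp_rot: [-0.001, 0.996, -0.086, 0.004]
force: [0.0, 0.6, 0.0]
finger_gap: 0.0853
```

```bash
python3 - <<'E'
from look import *
st=look("j4",("wrist","top"))
print(rel(st,[.4853,-.191,.21],7.2))
E
```

```text
9.15 [0.5387 0.1239 0.2467] [0.111 0.327 0.049 1.291 0.    1.854] F [ 0.5 -0.1 -0.7] gap 0.0857
(array([-1.000e-02, -3.000e-02, -1.707e+01]), array([0.0014, 0.3194, 0.0366]))
```

View pics/j4_wrist.png

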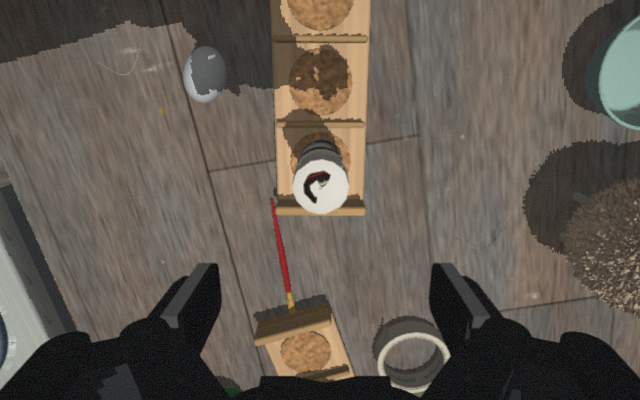

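Request:
apply_moves(series="0 0 -2 0 0.04 0 1;0 0 -4 0 0.08 0 1;0 0 -6 0.001 0.12 0 1;0 0 -9 0.001 0.16 0.01 1;0 0 -11 0.001 0.2 0.02 1;0 0 -13 0.001 0.24 0.03 1;0 0 -15 0.001 0.28 0.036 1;0 0 -17.1 0.001 0.319 0.036 1;0 0 -17.1 0.001 0.319 0.036 1;0 0 -17.1 0.001 0.319 0.036 1;0 0 -17.1 0.001 0.319 0.036 1")

```text
time: 10.52
tcp_pos: [0.4846, -0.1894, 0.2102]
tcp_rot: [-0.0, 0.998, 0.064, -0.0]
force: [-0.7, 0.3, 0.5]
finger_gap: 0.0856
```

```bash
python3 - <<'E'
from look import *
st=look("t1",("wrist",))
f=load("t1_wrist");print(proj(f,[[.4853,-.191,.089]]))
f=load("j4_wrist");print("jar placed",atz(f,320.5,186,.126))
print(rel(st,[.4853,-.191,.032],7.2))
E
```

```text
10.57 [ 0.4848 -0.1895  0.2104] [-0.495  0.274 -0.119  1.179  0.     0.949] F [ 0.4  0.8 -0. ] gap 0.0855
[[325.63080819 191.12689671]]
jar placed [0.5390256  0.12615274 0.126     ]
(array([-0.04,  0.03,  0.11]), array([0.0004, 0.0017, 0.1784]))
```

View pics/t1_wrist.png

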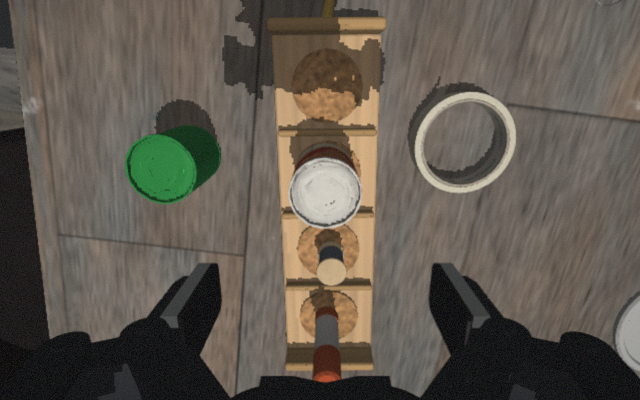

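Request:
apply_moves(series="0 0 0 0 0.0017 0.03 1;0 0 0 0 0.0017 0.07 1;0 0 0 0 0.0017 0.11 1;0 0 0 0 0.0017 0.145 1;0 0 0 0 0.0017 0.165 1;0 0 0 0 0.0017 0.175 1;0 0 0 0 0.0017 0.178 1;0 0 0 0 0.0017 0.178 1;0 0 0 0 0.0017 0.178 0.7;0 0 0 0 0.0017 0.178 0.5;0 0 0 0 0.0017 0.178 0.3;0 0 0 0 0.0017 0.178 0;0 0 0 0 0.0017 0.178 0;0 0 0 0 0.0017 0.178 0;0 0 0 0 0.0017 0.178 0", squeeze=35)

```text
time: 12.45
tcp_pos: [0.4853, -0.1925, 0.0335]
tcp_rot: [0.0, 0.998, 0.063, 0.0]
force: [-1.2, -0.6, 5.5]
finger_gap: 0.0567
```

```bash
python3 - <<'E'
from look import *
st=look("t2",("wrist",))
print(rel(st,[.5543,.2014,.20],-9.95))
E
```

```text
12.5 [ 0.4853 -0.1925  0.0335] [-0.499  0.421 -0.402  0.747 -0.     0.946] F [-1.9  0.3  6. ] gap 0.0565
(array([ 0.03, -0.04, 17.18]), array([ 0.1181, -0.382 , -0.1667]))
```

View pics/t2_wrist.png

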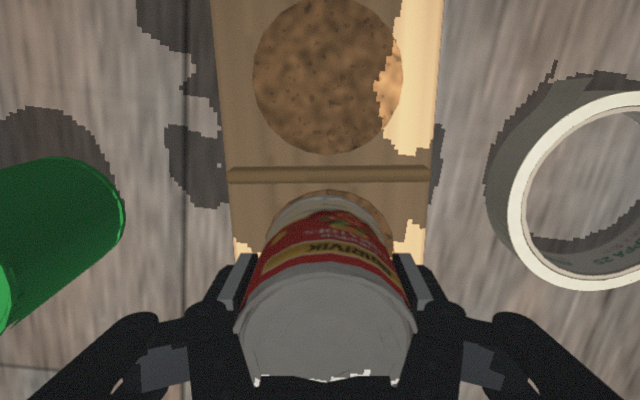

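Request:
apply_moves(series="0 0 0 0 0 -0.015 0;0 0 0 0 0 -0.05 0;0 0 0 0 0 -0.09 0;0 0 0 0 0 -0.13 0;0 0 0 0 0 -0.167 0;0 0 2 0.012 -0.038 -0.167 0;0 0 4 0.024 -0.076 -0.167 0;0 0 5.5 0.036 -0.115 -0.167 0;0 0 7 0.047 -0.153 -0.167 0;0 0 9 0.059 -0.191 -0.167 0;0 0 10.5 0.071 -0.229 -0.167 0;0 0 12 0.083 -0.267 -0.167 0;0 0 14 0.094 -0.306 -0.167 0;0 0 15.5 0.106 -0.344 -0.167 0;0 0 17.2 0.118 -0.382 -0.167 0;0 0 17.2 0.118 -0.382 -0.167 0;0 0 17.2 0.118 -0.382 -0.167 0;0 0 17.2 0.118 -0.382 -0.167 0")

```text
time: 14.75
tcp_pos: [0.5539, 0.2005, 0.2]
tcp_rot: [0.0, 0.996, -0.087, -0.0]
force: [-0.0, -0.9, -2.1]
finger_gap: 0.0567
```

```bash
python3 - <<'E'
from look import *
st=look("t3",("wrist","scene"))
print(rel(st,[.5541,.2014,.0335],-9.95))
f=load("t3_wrist")
print(proj(f,[[.5543,.2014,.017],[.568,.2808,.017],[.5812,.3603,.017]]))
E
```

```text
14.85 [0.5539 0.2006 0.2   ] [ 0.24   0.416  0.057  1.213 -0.     1.986] F [ 0.7 -0.2 -0.8] gap 0.0563
(array([ 0.01,  0.01, -0.1 ]), array([ 0.    , -0.0009,  0.1665]))
[[324.83313804 169.42737369]
 [324.38941287  77.72968722]
 [323.22343218 -29.96285159]]
```

View pics/t3_wrist.png

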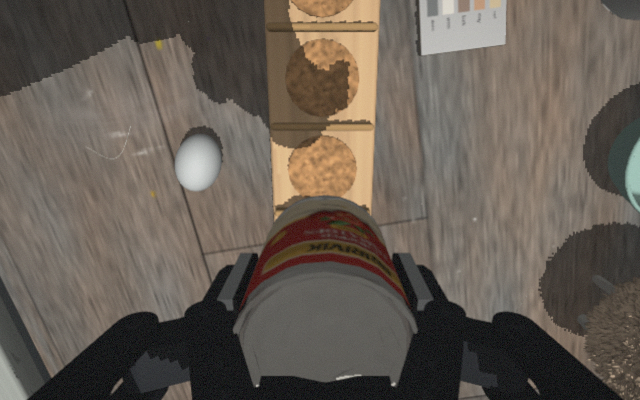

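View pics/t3_scene.png

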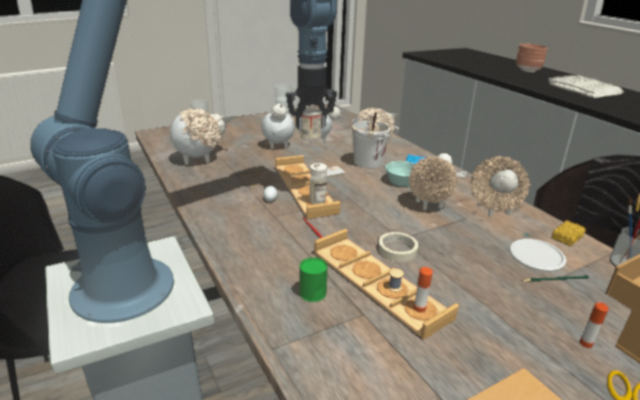

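Request:
apply_moves(series="0 0 0 -0.001 0 0.03 0;0 0 0 -0.001 0 0.065 0;0 0 0 -0.001 0 0.1 0;0 0 0 -0.001 0 0.135 0;0 0 0 -0.001 0 0.152 0;0 0 0 -0.001 0 0.161 0;0 0 0 -0.001 0 0.164 0;0 0 0 -0.001 0 0.166 0;0 0 0 -0.001 0 0.167 0;0 0 0 -0.001 0 0.167 0;0 0 0 -0.001 0 0.1675 0")

```text
time: 16.23
tcp_pos: [0.5538, 0.2019, 0.0335]
tcp_rot: [-0.0, 0.996, -0.087, 0.001]
force: [-2.5, -1.0, 7.8]
finger_gap: 0.0562
```

```bash
python3 - <<'E'
from look import *
st=look("t4",("wrist",))
E
```

```text
16.27 [0.5537 0.202  0.0335] [ 0.242  0.534 -0.209  0.826 -0.     1.987] F [-2.  -0.9  3.7] gap 0.0563
```

View pics/t4_wrist.png

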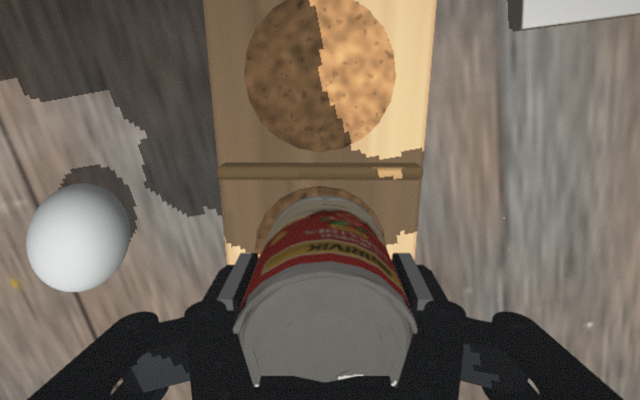

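The neighbouring pad and rack centre sit at column 320, while the tin and finger centreline are at about 326, so the tin is about 2.5 mm off in x. I'll lift it slightly, shift it and set it down again.

Request:
apply_moves(series="0 0 0 0 0 -0.003 0;0 0 0 -0.0025 0 -0.003 0;0 0 0 -0.0025 0 -0.001 0;0 0 0 -0.0025 0 0 0;0 0 0 -0.0025 0 0 0;0 0 0 -0.0025 0 0 0.4;0 0 0 -0.0025 0 0 0.7;0 0 0 -0.0025 0 0 1;0 0 0 -0.0025 0 0 1;0 0 0 -0.0025 0 0 1;0 0 0 -0.0025 0 -0.02 1;0 0 0 -0.0025 0 -0.05 1;0 0 0 -0.0025 0 -0.09 1;0 0 0 -0.0025 0 -0.14 1;0 0 0 -0.0025 0 -0.19 1;0 0 0 -0.0025 0 -0.2 1;0 0 0 -0.0025 0 -0.2 1")

```text
time: 18.4
tcp_pos: [0.5511, 0.2023, 0.2327]
tcp_rot: [-0.0, 0.996, -0.087, 0.001]
force: [0.5, -1.3, -0.9]
finger_gap: 0.0854
```

```bash
python3 - <<'E'
from look import *
st=look("t5",("wrist",))
print(rel(st,[.5028,-.2746,.18],7.2))
E
```

```text
18.45 [0.5503 0.2021 0.2314] [0.244 0.402 0.117 1.288 0.    1.989] F [ 0.3  0.3 -0.8] gap 0.0855
(array([ 1.000e-02,  6.000e-02, -1.717e+01]), array([0.0358, 0.4777, 0.0515]))
```

View pics/t5_wrist.png

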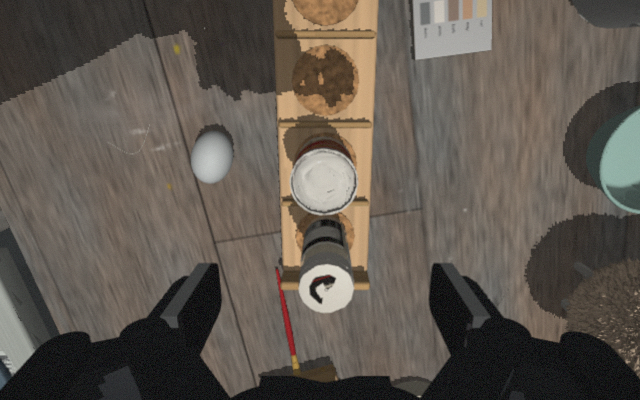

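Request:
apply_moves(series="0 0 -2 0.003 0.043 0 1;0 0 -3 0.006 0.087 0 1;0 0 -5 0.01 0.13 0 1;0 0 -6 0.013 0.174 0 1;0 0 -8 0.016 0.217 0 1;0 0 -9 0.02 0.26 0.01 1;0 0 -11 0.023 0.304 0.02 1;0 0 -13 0.026 0.347 0.03 1;0 0 -14 0.03 0.391 0.04 1;0 0 -16 0.033 0.434 0.05 1;0 0 -17.2 0.036 0.478 0.051 1;0 0 -17.2 0.036 0.478 0.051 1;0 0 -17.2 0.036 0.478 0.051 1;0 0 -17.2 0.036 0.478 0.051 1")

```text
time: 20.2
tcp_pos: [0.5031, -0.2733, 0.1806]
tcp_rot: [-0.001, 0.998, 0.064, -0.001]
force: [-0.2, -1.2, -0.4]
finger_gap: 0.0853
```

```bash
python3 - <<'E'
from look import *
st=look("s1",("wrist",))
f=load("s1_wrist");print(proj(f,[[.5028,-.2746,.057],[.508,-.347,.111]]))
print(rel(st,[.5028,-.2746,.025],7.2))
E
```

```text
20.25 [ 0.5033 -0.2735  0.181 ] [-0.609  0.391 -0.029  1.151  0.     0.834] F [ 0.  -0.2  0.3] gap 0.0853
[[324.47360409 189.66335998]
 [318.616275   312.60746699]]
(array([-0.05,  0.03,  0.12]), array([-0.0006,  0.0012,  0.156 ]))
```

View pics/s1_wrist.png

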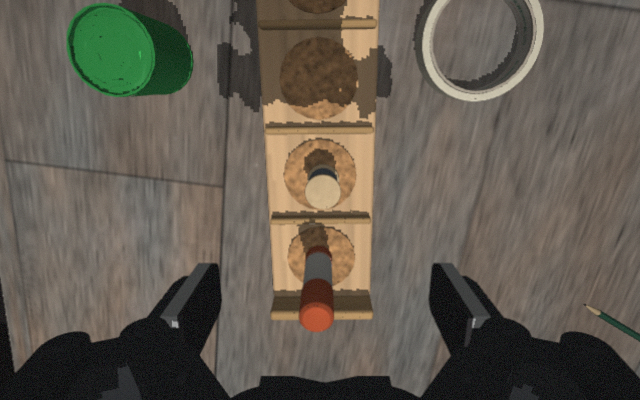

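Request:
apply_moves(series="0 0 0 -0.0012 0.001 0.03 1;0 0 0 -0.0012 0.001 0.065 0.6;0 0 0 -0.0012 0.001 0.1 0.4;0 0 0 -0.0012 0.001 0.13 0.2;0 0 0 -0.0012 0.001 0.147 0.2;0 0 0 -0.0012 0.001 0.154 0.2;0 0 0 -0.0012 0.001 0.156 0.2;0 0 0 -0.0012 0.001 0.156 0.2;0 0 0 -0.0012 0.001 0.156 0;0 0 0 -0.0012 0.001 0.156 -0.2;0 0 0 -0.0012 0.001 0.156 -0.4;0 0 0 -0.0012 0.001 0.156 -0.6;0 0 0 -0.0012 0.001 0.156 -0.6;0 0 0 -0.0012 0.001 0.156 -0.6;0 0 0 -0.0012 0.001 0.156 -0.6", squeeze=30)

```text
time: 22.12
tcp_pos: [0.5026, -0.2763, 0.0258]
tcp_rot: [0.0, 0.998, 0.063, 0.0]
force: [-0.1, -0.1, 5.8]
finger_gap: 0.027
```

```bash
python3 - <<'E'
from look import *
st=look("s2",("wrist",))
print(rel(st,[.566,.2808,.20],-9.95))
E
```

```text
22.18 [ 0.5026 -0.2763  0.0258] [-0.613  0.516 -0.264  0.79   0.     0.831] F [-1.7 -0.1  5.5] gap 0.0272
(array([ 0.03, -0.05, 17.18]), array([ 0.1331, -0.5446, -0.1745]))
```

View pics/s2_wrist.png

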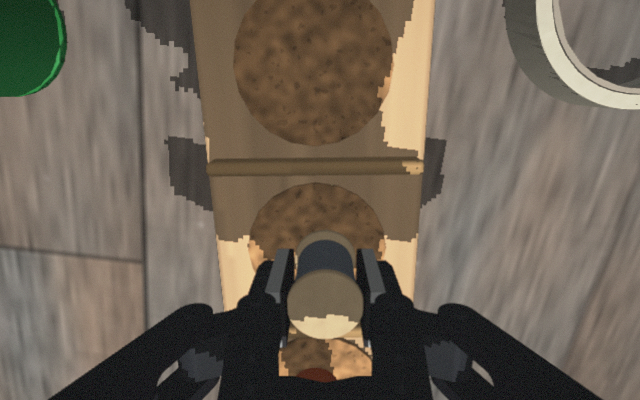

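Request:
apply_moves(series="0 0 0 0 0 -0.015 -0.6;0 0 0 0 0 -0.05 -0.6;0 0 0 0 0 -0.09 -0.6;0 0 0 0 0 -0.13 -0.6;0 0 0 0 0 -0.175 -0.6;0 0 1 0.01 -0.042 -0.175 -0.6;0 0 3 0.02 -0.084 -0.175 -0.6;0 0 4 0.031 -0.126 -0.175 -0.6;0 0 5 0.041 -0.168 -0.175 -0.6;0 0 7 0.051 -0.21 -0.175 -0.6;0 0 8 0.061 -0.251 -0.175 -0.6;0 0 9 0.072 -0.293 -0.175 -0.6;0 0 11 0.082 -0.335 -0.175 -0.6;0 0 12 0.092 -0.377 -0.175 -0.6;0 0 13.5 0.102 -0.419 -0.175 -0.6;0 0 15 0.113 -0.461 -0.175 -0.6;0 0 16 0.123 -0.503 -0.175 -0.6;0 0 17.2 0.133 -0.544 -0.175 -0.6;0 0 17.2 0.133 -0.544 -0.175 -0.6;0 0 17.2 0.133 -0.544 -0.175 -0.6")

```text
time: 24.68
tcp_pos: [0.5654, 0.28, 0.2004]
tcp_rot: [0.0, 0.996, -0.087, -0.0]
force: [0.1, -1.1, -0.1]
finger_gap: 0.0276
```

```bash
python3 - <<'E'
from look import *
st=look("s3",("wrist",))
print(rel(st,[.566,.2795,.0258],-9.95))
f=load("s3_wrist")
print(proj(f,[[.568,.2808,.017],[.5812,.3603,.017]]))
E
```

```text
24.73 [0.5655 0.2796 0.2005] [ 0.359  0.504  0.197  1.265 -0.     2.104] F [ 0.7  0.8 -0.1] gap 0.0272
(array([ 0.03,  0.01, -0.05]), array([ 5.000e-04, -1.000e-04,  1.747e-01]))
[[327.13868584 168.97307537]
 [326.42741815  77.31586768]]
```

View pics/s3_wrist.png

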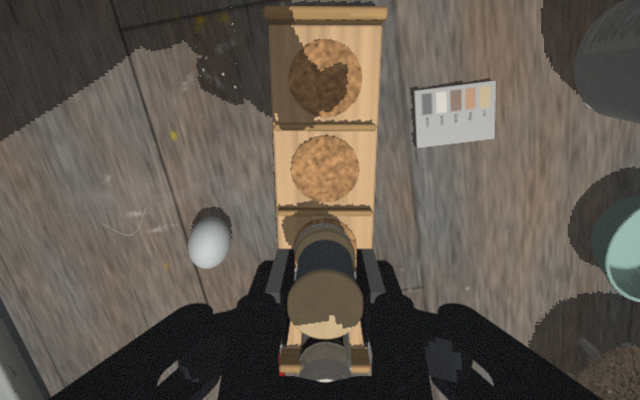

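Pads are at column 325 and the spool is centred at about 326, so it's aligned. Descending.

Request:
apply_moves(series="0 0 0 0 0 0.03 -0.6;0 0 0 0 0 0.065 -0.6;0 0 0 0 0 0.1 -0.6;0 0 0 0 0 0.135 -0.6;0 0 0 0 0 0.158 -0.6;0 0 0 0 0 0.168 -0.6;0 0 0 0 0 0.172 -0.6;0 0 0 0 0 0.174 -0.6;0 0 0 0 0 0.175 -0.6;0 0 0 0 0 0.1755 -0.6;0 0 0 0 0 0.1755 -0.6")

```text
time: 26.1
tcp_pos: [0.5664, 0.2807, 0.0258]
tcp_rot: [-0.0, 0.996, -0.087, 0.001]
force: [-0.5, 0.0, 5.3]
finger_gap: 0.0273
```

```bash
python3 - <<'E'
from look import *
st=look("s4",("wrist",))
E
```

```text
26.15 [0.5664 0.2807 0.0258] [ 0.36   0.616 -0.083  0.87  -0.     2.105] F [-0.5 -0.5  5.5] gap 0.027
```

View pics/s4_wrist.png

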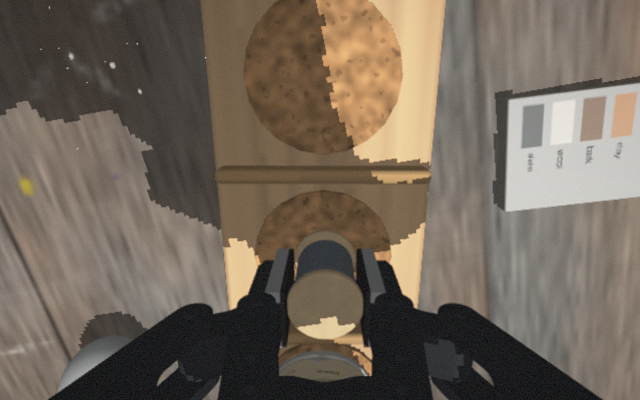

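```bash
python3 - <<'E'
from h import *
f=load("s4_wrist")
# pad top edge (322,190); left (256,243) ; right (391,243); spool foot far edge (325,232)
for p in [(322,190),(256,243),(391,243)]: print(atz(f,*p,.017))
print("spool foot far edge",atz(f,325,232,.017)," next pad far/near/left/right")
for p in [(323,153),(244,70),(402,70)]: print(atz(f,*p,.017))
E
```

```text
[0.57072531 0.3123318  0.017     ]
[0.53635379 0.29262415 0.017     ]
[0.59756584 0.28175916 0.017     ]
spool foot far edge [0.56856852 0.29246136 0.017     ]  next pad far/near/left/right
[0.57402593 0.32840072 0.017     ]
[0.54893148 0.3665957  0.017     ]
[0.61079747 0.35571096 0.017     ]
```

```bash
python3 - <<'E'
import cv2
im=cv2.imread("pics/s4_wrist.png")
cv2.imwrite("pics/s4c.png",cv2.resize(im[170:350,230:420],None,fx=3.3,fy=3.3,interpolation=cv2.INTER_CUBIC))
E
```

View pics/s4c.png

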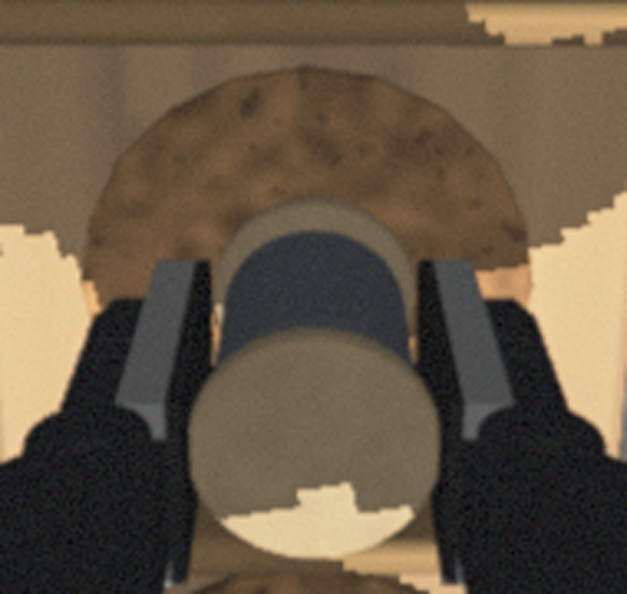

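Spool is within about 1.5 mm of the pad centre. Release.

Request:
apply_moves(series="0 0 0 0 0 0 -0.4;0 0 0 0 0 0 0;0 0 0 0 0 0 0.3;0 0 0 0 0 0 0.3;0 0 0 0 0 0 0.3;0 0 0 0 0 -0.02 0.3;0 0 0 0 0 -0.05 0.5;0 0 0 0 0 -0.09 1;0 0 0 0 0 -0.14 1;0 0 0 0 0 -0.18 1;0 0 0 0 0 -0.21 1;0 0 0 0 0 -0.21 1;0 0 0 0 0 -0.21 1")

```text
time: 27.78
tcp_pos: [0.5654, 0.2803, 0.2337]
tcp_rot: [0.0, 0.996, -0.087, -0.001]
force: [0.0, 0.2, -0.4]
finger_gap: 0.0854
```

```bash
python3 - <<'E'
from look import *
st=look("s5",("wrist",))
f=load("s1_wrist");print(atz(f,316.5,317,.111))
print(rel(st,[.508,-.3485,.20],7.2))
E
```

```text
27.82 [0.5649 0.2802 0.2331] [0.36  0.5   0.274 1.348 0.    2.105] F [-0.4 -0.1 -0.9] gap 0.0852
[ 0.50697903 -0.35069342  0.111     ]
(array([  0.05,   0.14, -17.17]), array([0.0528, 0.629 , 0.0338]))
```

View pics/s5_wrist.png

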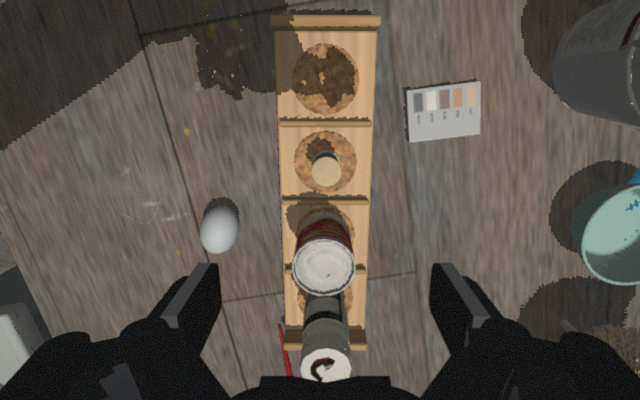

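Request:
apply_moves(series="0 0 -1 0.004 0.045 0 1;0 0 -3 0.008 0.09 0 1;0 0 -4 0.011 0.135 0 1;0 0 -5 0.015 0.18 0 1;0 0 -6 0.019 0.225 0 1;0 0 -7 0.023 0.27 0 1;0 0 -9 0.026 0.315 0 1;0 0 -10 0.03 0.36 0 1;0 0 -11 0.034 0.405 0.01 1;0 0 -12 0.038 0.45 0.02 1;0 0 -13.5 0.041 0.495 0.025 1;0 0 -15 0.045 0.54 0.03 1;0 0 -16 0.049 0.585 0.033 1;0 0 -17.2 0.053 0.629 0.033 1;0 0 -17.2 0.053 0.629 0.033 1;0 0 -17.2 0.053 0.629 0.033 1;0 0 -17.2 0.053 0.629 0.033 1")

```text
time: 29.95
tcp_pos: [0.509, -0.3467, 0.2013]
tcp_rot: [-0.001, 0.998, 0.064, -0.0]
force: [-0.3, -0.4, -0.0]
finger_gap: 0.0856
```

```bash
python3 - <<'E'
from look import *
st=look("g1",("wrist",))
f=load("g1_wrist");print(proj(f,[[.508,-.3485,.111],[.508,-.3485,.017]]))
print(rel(st,[.508,-.349,.055],7.2))
E
```

```text
30.0 [ 0.5091 -0.3468  0.2016] [-0.701  0.472  0.149  1.249  0.     0.742] F [-0.3 -0.7  0.1] gap 0.0857
[[323.3123188  203.85126396]
 [323.64383994 172.03080566]]
(array([-0.05,  0.02,  0.12]), array([-0.0013,  0.0022,  0.1466]))
```

View pics/g1_wrist.png

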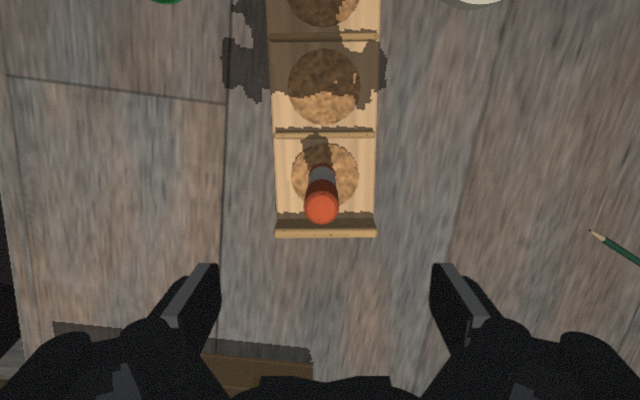

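Request:
apply_moves(series="0 0 0 -0.002 0.003 0.02 0.8;0 0 0 -0.002 0.003 0.04 0.5;0 0 0 -0.002 0.003 0.07 0.3;0 0 0 -0.002 0.003 0.1 0.3;0 0 0 -0.002 0.003 0.125 0.3;0 0 0 -0.002 0.003 0.14 0.3;0 0 0 -0.002 0.003 0.147 0.3;0 0 0 -0.002 0.003 0.147 0.3;0 0 0 -0.002 0.003 0.147 0.1;0 0 0 -0.002 0.003 0.147 -0.1;0 0 0 -0.002 0.003 0.147 -0.3;0 0 0 -0.002 0.003 0.147 -0.6;0 0 0 -0.002 0.003 0.147 -0.6;0 0 0 -0.002 0.003 0.147 -0.6;0 0 0 -0.002 0.003 0.147 -0.6", squeeze=30)

```text
time: 31.88
tcp_pos: [0.5076, -0.3517, 0.0551]
tcp_rot: [0.0, 0.998, 0.063, 0.0]
force: [0.3, 0.0, 3.7]
finger_gap: 0.0245
```

```bash
python3 - <<'E'
from look import *
st=look("g2",("wrist",))
print(rel(st,[.5795,.3595,.23],-9.95))
E
```

```text
31.93 [ 0.5076 -0.3517  0.0551] [-0.709  0.563 -0.094  0.913  0.     0.736] F [-0.3  0.4  4.2] gap 0.0243
(array([ 0.02, -0.03, 17.18]), array([ 0.1609, -0.6964, -0.1751]))
```

View pics/g2_wrist.png

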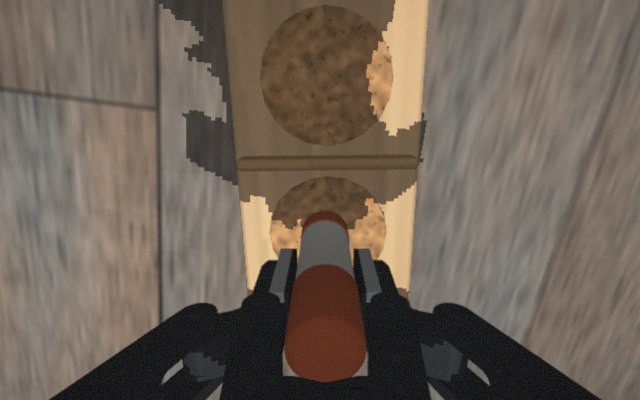

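Request:
apply_moves(series="0 0 0 0 0 -0.015 -0.6;0 0 0 0 0 -0.05 -0.6;0 0 0 0 0 -0.1 -0.6;0 0 0 0 0 -0.15 -0.6;0 0 1 0.012 -0.05 -0.15 -0.6;0 0 2.5 0.023 -0.1 -0.15 -0.6;0 0 4 0.035 -0.15 -0.15 -0.6;0 0 5 0.046 -0.2 -0.15 -0.6;0 0 6 0.058 -0.25 -0.15 -0.6;0 0 7.5 0.069 -0.3 -0.15 -0.6;0 0 9 0.081 -0.35 -0.15 -0.6;0 0 10 0.092 -0.4 -0.15 -0.6;0 0 11 0.104 -0.45 -0.15 -0.6;0 0 12.5 0.116 -0.5 -0.15 -0.6;0 0 14 0.127 -0.55 -0.15 -0.6;0 0 15 0.139 -0.6 -0.15 -0.6;0 0 16 0.15 -0.65 -0.15 -0.6;0 0 17.2 0.161 -0.696 -0.15 -0.6;0 0 17.2 0.161 -0.696 -0.15 -0.6;0 0 17.2 0.161 -0.696 -0.15 -0.6")

```text
time: 34.42
tcp_pos: [0.5793, 0.359, 0.2049]
tcp_rot: [0.0, 0.996, -0.087, -0.0]
force: [1.0, -0.6, -0.2]
finger_gap: 0.0242
```

```bash
python3 - <<'E'
from look import *
st=look("g3",("wrist",))
print(rel(st,[.5795,.3595,.0551],-9.95))
f=load("g3_wrist");print(proj(f,[[.5812,.3603,.017]]))
E
```

```text
34.48 [0.5794 0.3584 0.2051] [ 0.461  0.618  0.4    1.354 -0.     2.206] F [-0.2 -1.2 -0.2] gap 0.0245
(array([ 0.03,  0.01, -0.05]), array([-1.0e-04, -1.2e-03,  1.5e-01]))
[[326.30403757 167.42057442]]
```

View pics/g3_wrist.png

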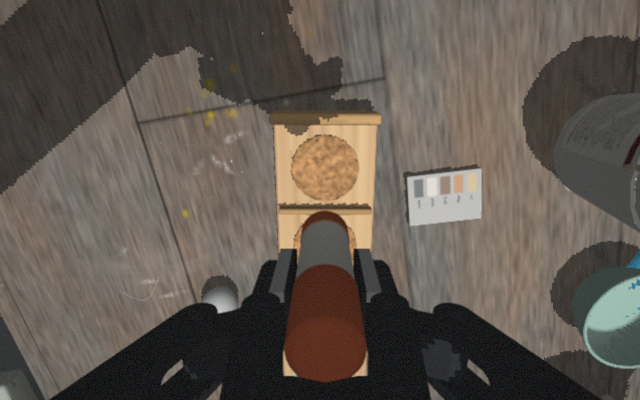

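Request:
apply_moves(series="0 0 0 0 0 0.03 -0.6;0 0 0 0 0 0.06 -0.6;0 0 0 0 0 0.09 -0.6;0 0 0 0 0 0.115 -0.6;0 0 0 0 0 0.135 -0.6;0 0 0 0 0 0.144 -0.6;0 0 0 0 0 0.148 -0.6;0 0 0 0 0 0.15 -0.6;0 0 0 0 0 0.151 -0.6;0 0 0 0 0 0.151 -0.6")

```text
time: 35.72
tcp_pos: [0.5802, 0.3595, 0.0551]
tcp_rot: [-0.0, 0.996, -0.087, 0.001]
force: [-1.2, -1.2, 5.6]
finger_gap: 0.0243
```

```bash
python3 - <<'E'
from look import *
st=look("g4",("wrist",))
im=cv2.imread("pics/g4_wrist.png")
cv2.imwrite("pics/g4c.png",cv2.resize(im[120:390,210:430],None,fx=2.2,fy=2.2,interpolation=cv2.INTER_CUBIC))
E
```

```text
35.77 [0.5802 0.3595 0.0551] [ 0.462  0.685  0.126  1.011 -0.     2.207] F [-2.2 -0.6  6.3] gap 0.0244
```

View pics/g4c.png

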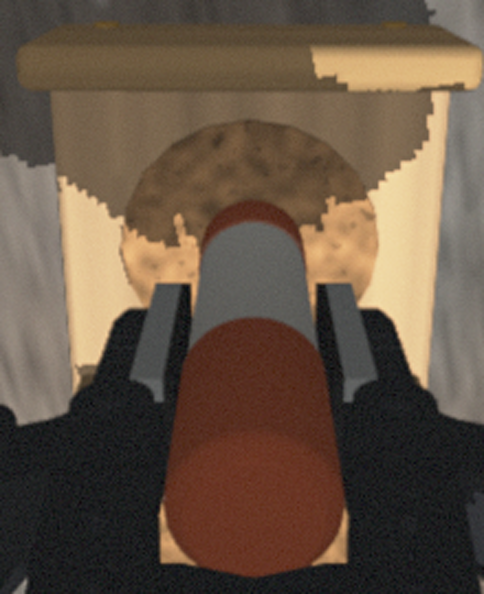

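Request:
apply_moves(series="0 0 0 0 0 0 -0.4;0 0 0 0 0 0 0;0 0 0 0 0 0 0.3;0 0 0 0 0 0 0.3;0 0 0 0 0 0 0.3;0 0 0 0 0 -0.02 0.3;0 0 0 0 0 -0.05 0.5;0 0 0 0 0 -0.09 0.8;0 0 0 0 0 -0.13 0.8;0 0 0 0 0 -0.16 0.8;0 0 0 -0.05 0 -0.16 0.8;0 0 0 -0.1 0 -0.16 0.8;0 0 0 -0.15 0 -0.16 0.8;0 0 0 -0.2 0 -0.16 0.8;0 0 0 -0.2 0 -0.16 0.8;0 0 0 -0.2 0 -0.16 0.8")

```text
time: 37.78
tcp_pos: [0.383, 0.3941, 0.2141]
tcp_rot: [-0.0, 0.996, -0.087, 0.001]
force: [0.0, 0.1, -0.1]
finger_gap: 0.0772
```

```bash
python3 - <<'E'
from look import *
st=look("e1",("wrist","top","scene"))
im=cv2.imread("pics/e1_top.png")
cv2.imwrite("pics/e1c.png",cv2.resize(im[120:195,155:305],None,fx=5.2,fy=5.2,interpolation=cv2.INTER_CUBIC))
E
```

```text
37.92 [0.3839 0.3938 0.2138] [ 0.683  0.33  -0.032  1.208 -0.     2.429] F [-0.3 -0.1  1.3] gap 0.0767
```

View pics/e1c.png

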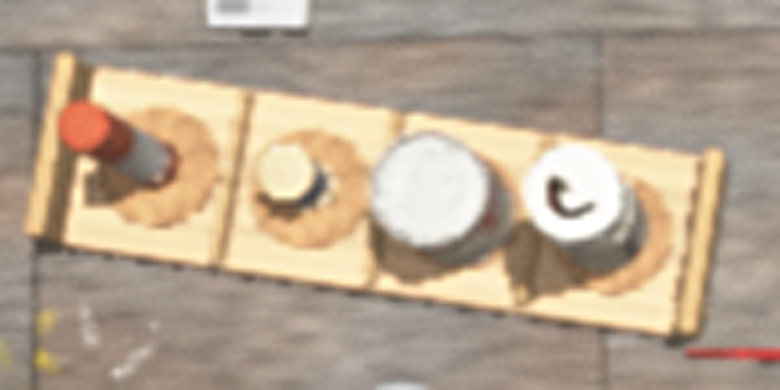

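View pics/e1_scene.png

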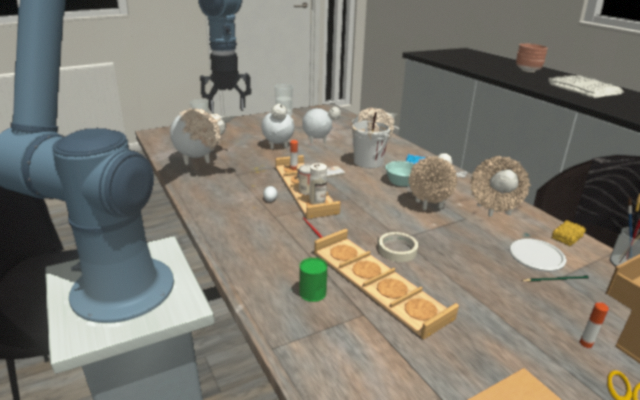

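```bash
python3 - <<'E'
from h import *
f=load("e1_top");px=lambda c,o:((c[0]+.5)/5.2-.5+o[0],(c[1]+.5)/5.2-.5+o[1])
pads=[[.5812,.3603],[.568,.2808],[.5543,.2014],[.5396,.1235]]
for n,c,z,p in [("glue",(83,126),.111,0),("spool",(288,172),.057,1),("tin",(432,189),.089,2),("jar",(573,193),.126,3)]:
    q=atz(f,*px(c,(155,120)),z);print(n,q[:2].round(4),"err mm",((q[:2]-pads[p])*1000).round(1),dep(f,*px(c,(155,120)))[2].round(3))
E
```

```text
glue [0.5816 0.359 ] err mm [ 0.4 -1.3] 0.11
spool [0.5684 0.2796] err mm [ 0.4 -1.2] 0.055
tin [0.5516 0.2001] err mm [-2.7 -1.3] 0.085
jar [0.5406 0.1259] err mm [1.  2.4] 0.126
```

```bash
python3 -c "
from workcell import arm
print(arm.finish_job())"
```

```text
the job is handed in; nothing more can be done
None
```

All four supplies now stand in the empty rack in mirrored order: glue, spool, tin, spice jar from left to right. They started as jar, tin, spool, glue. The job is handed in at about 38 s of the 141 s allowed.

- **Final check:** all four are upright, with their tops at the expected heights (the tin's reads 4 mm low, as it did at the start). By the top camera they stand 1.3 to 3.0 mm from their pad centres.
- **Gripper:** it is open and well clear of everything. The green tin and the loose glue stick were not touched.
- **Disagreement:** the cameras differ by 2–3 mm on the tin. The wrist view showed it off centre, so I shifted it 2.5 mm before letting go. The top view now puts it 2.7 mm off the other way in x. I left it, since the camera calibration is only good to about 2 mm.

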